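# Run the big gauge ball through the ball sorter

## Robot

A 6-joint arm with a two-finger parallel gripper is mounted at the origin on the work surface. World frame = base frame: x ahead of the robot, y to its left, z up, the work surface at z = 0. Lengths are in m, angles in rad, forces in N, time in s.
With the tool pointing down it reaches from about 0.25 to 0.725 m from the base axis. Payload 4 kg.
Tool frame: the origin (TCP) lies midway between the tips of the shut fingers; the grasp point (between the pads) lies 19 mm behind it; x points along the fingers, y is the direction in which the jaws open and shut, and the axes are right-handed (so a half turn about x gives the same grasp; the last joint's range is limited). The gripper opens to 85 mm and grips with 20 to 120 N. Pads are 22 mm wide; open, the fingers measure 114 mm over their backs; the gripper's body (76 mm by 85 mm) begins 54 mm behind the grasp point. The pads swing forward as they close: fully open they stand 13 mm farther back than shut.
Start: joints at [1.261, 0.241, 0.005, 1.335, 0, 1.571], TCP at [0.152, 0.476, 0.231] pointing down, gripper open.
Joint ranges: [-2.72, 2.72], [-1.05, 1.87], [-1.09, 1.28], [-1.99, 2.15], [-1.42, 1.44], [-3.14, 3.14]. Speed limits (rad/s): [2.79, 2.79, 3.14, 3.14, 3.14, 3.14].

## Interface

Orientations are given as a unit quaternion [x, y, z, w].
In Python, from workcell import * gives the robot as it stands.
- The arm moves only by the tool play_rows, never from a script. Its argument "plan" is a list of rows, each a list of 7 numbers: the shift along the tool's x, y, z in mm, then the turn, a rotation vector about the tool's x, y, z in rad, then the closure, from -1 (fully open) to 1 (shut). In form: [[x, y, z, rx, ry, rz, grip], ...]. A call has 1 to 20 rows; each row shifts and turns the commanded pose from where the row before left it, along the tool's axes as they then stand; what a row does not reach is not made up. A row lasts 1/12 s, in which the tool goes at most 41.7 mm and 7.16 degrees, less where a joint would pass 70% of its speed; a pose out of reach is approached as far as the arm can. A call with a gripper value outside its range is refused whole. The fingers move at their own pace and stop on an object; the grip force is fixed at half the most. Time passes only in rows, so rows that do not move let the fingers close. It gives the time, the measured TCP pose, the force and the opening at its end, in the units of the state.
- get_obs(): the state, without advancing time (a new reading comes with each control period).
- camera(name): name is "scene" or "top" or "wrist"; returns a dict with "frame" (480x640x3 uint8, red, green, blue), "depth" (480x640 float32, m along the optical axis (not along the pixel's ray), 0 where there is no reading), "fx", "fy", "cx", "cy" (pixels), "distortion" ([k1, k2, p1, p2, k3] as OpenCV has them; the pictures are not rectified), "camera_from_world" (4x4, takes a point from world to camera coordinates). Camera axes: x right, y up, looking along -z (the intrinsics and any distortion apply to the point x, -y, -z); pixel columns grow to the right and rows downward; lengths in m; the calibration is good to about 2 mm. A picture is of the moment at which its call begins.
- job_done(): hands the job in, once; it reports no verdict.
Trained networks look in a picture, given as the dict that the camera call returned (one of the last four; its "shot" number tells which), for a name from the list of things; names that differ only in an ending like _2 or _b are one class to them, and where a whole thing is asked for, a point or a joint stands for the part that bears it (a point fixed in the world has none). Each returns a list of dicts, best first, with "confidence" (0 to 1); they miss things now and then, are a little off and sometimes report something else, mostly with a low value. They report only what shows in the picture. A call takes as long as a camera call.
- search_frame(thing, picture): "centre" ([x, y, z] in m, in world coordinates, good to about 4 mm: the middle of the surface that is visible of it).
- pinpoint(thing, picture): "centre" ([x, y, z] in m, in world coordinates, good to about 4 mm: a listed point, or the origin of a listed thing).
The state is a dict: "clock": time; "joint_pos": joint angles; "joint_vel": joint speeds; "tau": joint torques, N m; "eef_pos": TCP position; "tool_rot": TCP orientation; "ft_force": force on the tool from outside, world axes, zero at the start; "ft_torque": the same for the moment, N m; "grip_width": finger opening in m.
Only numpy, scipy, OpenCV 4.12 (cv2) and the standard library are available. Lean on these libraries where they do the work, as an engineer would, in place of code of your own. Each camera call takes 0.05 s, during which the arm holds its last target. There are 200 camera calls.

## Task

Set the largest of the three steel balls in the tin funnel of the ball sorter, then slide the selector grip away from the funnel fully to its end stop so that the ball drops through behind the closed door. Then swing the door wide open by its brass handle (at least 75 degrees) so that the ball rolls out into the tray, leave it open, and slide the selector grip back fully home to its stop next to the funnel. Leave the two smaller balls, the compass and the screwdriver where they are.

Things in the scene. Friction and masses are not known exactly. Their poses are not given: they have to be found in the camera images.
- sorter: Fixed wooden ball sorter 460 x 100 x 108 mm plus funnel. Origin on the bench under the door's inner face; x along its length, z up. In mm: tray x -126 to -13 (rims 34 high, inner width 84, floor sloping away from the funnel, 16 high at x -80); chamber behind the door x 0 to 123; funnel axis x 85, y 0; selector plate (brass, top z 118) between rails (top z 122), from x 47 to the rear.
- funnel_mouth (a point): Centre of the tin funnel's mouth at its rim, 193 mm above the bench. Mouth 118 mm inner diameter, narrowing over 38 mm of depth to a throat of 68 mm bore, 35 mm long, closed below by the selector plate. The big ball rests there with its centre 45 mm below this point.
- selector (a joint): Travel of the selector plate in m: 0 = home stop (plate closes the funnel throat), 0.075 = end stop (throat open). Moves along the sorter's +x, away from the funnel. Stays where left; slides with about 2 N plus drag.
- selector_grip (a point): Grip point of the selector: an upright dark horn block 20 mm thick along the slide, 36 mm wide across it, 60 mm high (bench height 118 to 178 mm). This point is on its middle, 156 mm above the bench; moves with it. At home it is 150 mm from the funnel axis.
- door (a joint): Door angle in rad: 0 = closed, grows as it opens, up to 1.9. Turns counter-clockwise seen from above, about the vertical line through door_hinge; swings out over the tray. Stays where left.
- door_handle (a point): Grip point on the door's handle: an upright round brass bar of 14 mm diameter, from 45 to 147 mm above the bench, its axis 40 mm off the door's outer face. This point is on the bar's axis 118 mm above the bench; moves with the door. The door panel is 12 mm thick, 106 mm wide and its top edge is at 108 mm.
- door_hinge (a point): Point on the door's hinge axis, 118 mm above the bench, 106 mm horizontally from the handle point.
- big_ball: The largest steel ball, 60 mm diameter, hollow, about 0.4 kg (this origin turns with the ball; use big_ball_center).
- big_ball_center (a point): Centre of the 60 mm ball; at the start 45 mm above the bench, in a fixed pine rack board 280 x 66 x 20 mm with three square holes in a row 100 mm apart, a ball in each (which is where varies).
- small_ball_a_center (a point): Centre of one 42 mm steel ball in the rack, bystander.
- small_ball_b_center (a point): Centre of the other 42 mm steel ball in the rack, bystander.
- compass: Round brass compass, 74 mm diameter, 24 mm high, lug and thumb loop, lying on the bench; origin under its centre. Bystander.
- screwdriver: Screwdriver 200 mm long with dark horn handle, lying on the bench along its own x; origin under its middle. Bystander.

How it is judged:
On the way, in this order (a step that is already met when the one before it is completed fails the run):
1. the big ball rests in the funnel's throat on the closed selector (less than 15 mm from home), door closed, ball let go (horizontal distance between big_ball_center and funnel_mouth below 0.012 m and z of big_ball_center in the frame of sorter between 0.135 and 0.165 m and value of joint selector below 0.015 m and value of joint door below 0.1 rad and contact force between the fingers and big_ball below 0.1 N), for 0.2 s.
2. the selector is at its end stop away from the funnel (within 3 mm) and the ball has dropped into the chamber, behind the still closed door (value of joint selector above 0.072 m and z of big_ball_center in the frame of sorter below 0.085 m and x of big_ball_center in the frame of sorter above 0 m and value of joint door below 0.1 rad), for 0.2 s.
3. the door is swung open at least 75 degrees and the ball has rolled out into the tray, the selector still open (not yet moved back by more than 15 mm) (value of joint door above 1.31 rad and x of big_ball_center in the frame of sorter below -0.03 m and value of joint selector above 0.06 m), for 0.2 s.
4. the selector is back at its home stop (within 3 mm), the door still open (value of joint selector below 0.003 m and value of joint door above 1.31 rad), for 0.2 s.
At the end, for the whole second after the job is handed in: The big ball lies at rest in the sorter's tray, the door stands open by at least 75 degrees, the selector is home against its stop within 3 mm, and the gripper touches nothing (all of step 4 and x of big_ball_center in the frame of sorter between -0.126 and -0.03 m and y of big_ball_center in the frame of sorter between -0.045 and 0.045 m and z of big_ball_center in the frame of sorter below 0.065 m and linear speed of big_ball below 0.03 m/s and contact force between the fingers and anything else below 0.2 N).
It fails at once if a smaller ball is moved by more than 20 mm (distance of small_ball_a_center from where it was at the start of the episode above 0.02 m).
It fails at once if the other smaller ball is moved by more than 20 mm (distance of small_ball_b_center from where it was at the start of the episode above 0.02 m).
It fails at once if the compass is moved by more than 20 mm (distance of compass from where it was at the start of the episode above 0.02 m).
It fails at once if the screwdriver is moved by more than 20 mm (distance of screwdriver from where it was at the start of the episode above 0.02 m).
It also fails if it takes over 72 s, if anything falls off the work surface, if the arm or the gripper's body presses on something with over 40 N, if the wrist force passes 120 N, or if a joint passes its speed limit or range.

## Working session

There is one attempt and no reset: what is moved stays moved. The work goes in short steps, Python scripts to look and compute and a tool call to move; the robot and the scene stay as the last step left them, time stands still between calls to the robot, and variables do not carry over. Pictures are saved under pics/ and viewed, about 8 in all and at most 12, crops included, and the job is handed in when it is done.

Besides the shell and the picture viewer there is one more tool, called as name(argument=value, ...), one argument or row to a line, values as JSON. play_rows: Moves the arm, as the interface text tells. Its arguments: {"type":"object","properties":{"plan":{"type":"array","items":{"type":"array","items":{"type":"number"}}}},"required":["plan"]}

```bash
mkdir -p pics; ls
cat > h.py <<'E'
from workcell import *
import numpy as np, cv2
from scipy.spatial.transform import Rotation as R
def save(c,n): cv2.imwrite('pics/'+n+'.png',c['frame'][:,:,::-1])
def st():
    o=get_obs(); print('t',round(o['clock'],2),'p',np.round(o['eef_pos'],4),'q',np.round(o['tool_rot'],3),'F',np.round(o['ft_force'],1),'w',round(o['grip_width'],4),'j',np.round(o['joint_pos'],2)); return o
E
python3 - <<'E'
from h import *
o=st(); print(R.from_quat(o['tool_rot']).as_matrix().round(2))
T=camera('top');save(T,'top0');S=camera('scene');save(S,'scene0')
for n in ['sorter','funnel_mouth','selector_grip','door_handle','door_hinge','big_ball_center','small_ball_a_center','compass','screwdriver']:
    for c,l in((T,'T'),(S,'S')):
        print(n,l,[(np.round(d['centre'],3).tolist(),round(d['confidence'],2)) for d in pinpoint(n,c)[:3]])
E
```

```text
pics
t 0.0 p [0.1522 0.4756 0.2304] q [ 0.108  0.699 -0.11   0.699] F [0.5 0.5 0.2] w 0.0852 j [ 1.26  0.24  0.    1.34 -0.    1.57]
[[-0.    0.3   0.95]
 [-0.    0.95 -0.3 ]
 [-1.   -0.    0.  ]]
sorter T [([0.539, 0.048, -0.0], 0.75)]
sorter S [([0.531, 0.047, -0.003], 0.69)]
funnel_mouth T [([0.552, 0.133, 0.191], 0.71)]
funnel_mouth S [([0.554, 0.132, 0.194], 0.63), ([0.584, -0.261, 0.045], 0.21)]
selector_grip T [([0.571, 0.282, 0.157], 0.86)]
selector_grip S [([0.574, 0.284, 0.159], 0.83), ([0.584, -0.262, 0.018], 0.63)]
door_handle T [([0.495, 0.001, 0.113], 0.91)]
door_handle S [([0.494, 0.006, 0.116], 0.57)]
door_hinge T [([0.596, 0.03, 0.122], 0.62)]
door_hinge S [([0.592, 0.029, 0.117], 0.94), ([0.582, -0.262, 0.013], 0.49)]
big_ball_center T [([0.58, -0.261, 0.041], 0.93), ([0.538, 0.048, 0.001], 0.65)]
big_ball_center S [([0.587, -0.26, 0.044], 0.61)]
small_ball_a_center T [([0.481, -0.263, 0.031], 0.69)]
small_ball_a_center S [([0.487, -0.264, 0.033], 0.88)]
compass T [([0.77, -0.088, 0.002], 0.74)]
compass S [([0.768, -0.084, 0.001], 0.93)]
screwdriver T [([0.755, 0.075, 0.0], 0.85), ([0.495, 0.002, 0.116], 0.49)]
screwdriver S [([0.753, 0.072, -0.0], 0.79)]
```

View pics/top0.png

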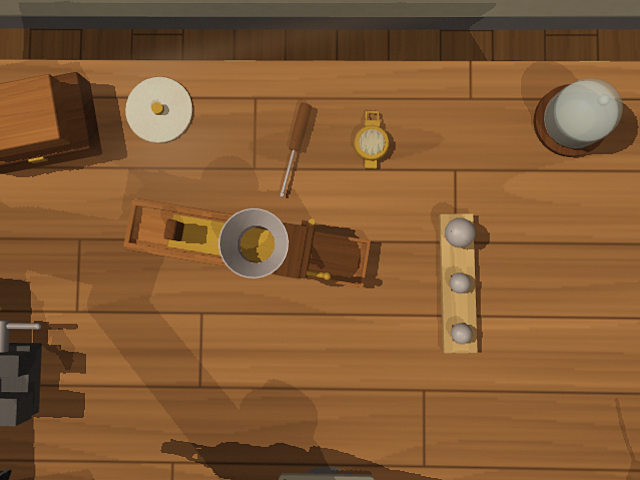

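View pics/scene0.png

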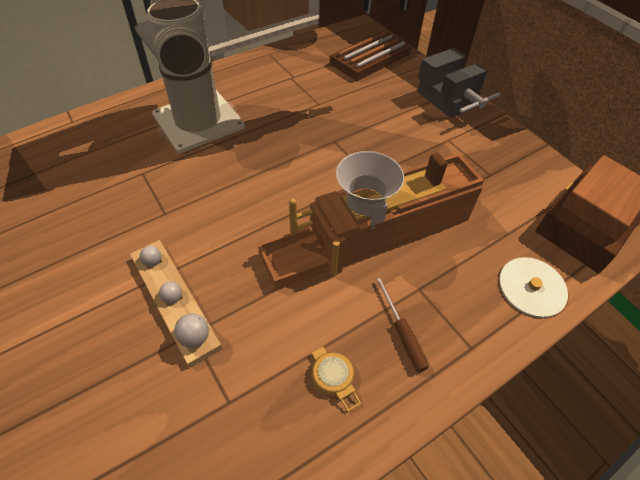

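The top view shows the rack balls at about (460,232) big, then (460,283) and (460,333). The funnel is at (254,243), the grip at (175,231), the handle at (322,275) and the hinge post at (311,221). The scene view agrees with this, and both match the network's points. The sorter's x axis has a yaw of about 82.6°. I'll align the jaws to that axis and move toward the ball.

play_rows(
  plan=[
    [0,0,0,-0.088,0,0,-1],
    [0,0,0,-0.088,0,0,-1],
    [0,-28,22,0,0,0,-1],
    [0,-28,22,0,0,0,-1],
    [0,-28,22,0,0,0,-1],
    [0,-28,22,0,0,0,-1],
    [0,-28,22,0,0,0,-1],
    [0,-28,22,0,0,0,-1],
    [0,-28,22,0,0,0,-1],
    [0,-28,22,0,0,0,-1],
    [0,-28,22,0,0,0,-1],
    [0,-28,22,0,0,0,-1],
    [0,-28,22,0,0,0,-1],
    [0,-28,22,0,0,0,-1],
    [0,-28,22,0,0,0,-1],
    [0,-28,22,0,0,0,-1],
    [0,-28,22,0,0,0,-1],
    [0,-28,22,0,0,0,-1],
    [0,-28,22,0,0,0,-1],
    [0,-28,22,0,0,0,-1],
  ],
)

```text
clock: 2.67
eef_pos: [0.4783, -0.078, 0.2314]
tool_rot: [0.047, 0.705, -0.047, 0.706]
ft_force: [0.5, 0.6, 0.2]
grip_width: 0.0853
```

```bash
cat >> h.py <<'E'
def to(p,o=None):
    o=o or st(); print('shift to',p,np.round(R.from_quat(o['tool_rot']).inv().apply(np.array(p)-o['eef_pos'])*1000,1),'yaw jaw',round(np.degrees(np.arctan2(*R.from_quat(o['tool_rot']).as_matrix()[[1,0],1])),2))
def fit_sphere(c,guess,r):
    # depth points near guess; least squares centre with known radius
    from scipy.optimize import least_squares
    P=cloud(c); P=P[np.linalg.norm(P-guess,axis=1)<r+.012]; P=P[P[:,2]>guess[2]]
    s=least_squares(lambda x:np.linalg.norm(P-x,axis=1)-r,guess,loss='soft_l1',f_scale=.002); return s.x,len(P),np.sqrt(np.mean(s.fun**2))
def cloud(c):
    K=np.array([[c['fx'],0,c['cx']],[0,c['fy'],c['cy']],[0,0,1]]); h,w=c['depth'].shape
    g=np.stack(np.meshgrid(np.arange(w),np.arange(h)),-1).reshape(-1,1,2).astype(np.float64)
    n=cv2.undistortPoints(g,K,np.array(c['distortion']))[:,0]; d=c['depth'].ravel(); k=d>0
    X=np.c_[n[k,0]*d[k],-n[k,1]*d[k],-d[k],np.ones(k.sum())]
    return (X@np.linalg.inv(c['camera_from_world']).T)[:,:3]
E
python3 - <<'E'
from h import *
o=st()
for n in('top','scene','wrist'):
    c=camera(n)
    try: print(n,fit_sphere(c,np.array([.584,-.261,.045]),.03))
    except Exception as e: print(n,e)
    for k in ['big_ball_center','funnel_mouth']: print(k,[(np.round(d['centre'],3).tolist(),round(d['confidence'],2)) for d in pinpoint(k,c)[:2]])
    if n=='top':
        P=cloud(c); 
        # funnel rim: circle fit on points near z .193
        q=P[(abs(P[:,2]-.193)<.004)&(np.linalg.norm(P[:,:2]-[.553,.1325],axis=1)<.075)]
        A=np.c_[2*q[:,:2],np.ones(len(q))]; s=np.linalg.lstsq(A,(q[:,:2]**2).sum(1),rcond=None)[0]
        print('rim',s[:2],np.sqrt(s[2]+s[0]**2+s[1]**2),len(q))
        q=P[(P[:,2]>.172)&(P[:,2]<.186)&(np.linalg.norm(P[:,:2]-[.5725,.283],axis=1)<.035)]
        print('grip top',q[:,:2].min(0),q[:,:2].max(0),len(q),cv2.minAreaRect((q[:,:2]*1000).astype(np.float32)))
        q=P[(P[:,2]>.135)&(P[:,2]<.155)&(np.linalg.norm(P[:,:2]-[.493,.003],axis=1)<.025)];print('handle top',np.median(q,0),len(q))
to([.584,-.261,.23],o)
E
```

```text
t 2.67 p [ 0.4783 -0.078   0.2314] q [ 0.047  0.705 -0.047  0.706] F [0.5 0.6 0.2] w 0.0853 j [-0.16  0.21 -0.03  1.33  0.   -0.03]
top (array([ 0.58408662, -0.26083295,  0.04523083]), 710, np.float64(0.0016540103680203228))
big_ball_center []
funnel_mouth [([0.554, 0.131, 0.19], 0.58)]
rim [0.55246782 0.13189978] 0.05839961107220286 684
grip top [0.55782967 0.27140822] [0.59377641 0.29516511] 225 ((576.3138427734375, 283.3636474609375), (21.077896118164062, 35.669769287109375), 81.545166015625)
handle top [0.49610755 0.00263477 0.1458331 ] 44
scene (array([ 0.583973  , -0.26012163,  0.04504139]), 909, np.float64(0.001018383879088037))
big_ball_center [([0.532, 0.046, -0.002], 0.67), ([0.584, -0.263, 0.044], 0.61)]
funnel_mouth [([0.554, 0.131, 0.192], 0.89)]
wrist (array([ 0.58283577, -0.26177572,  0.04470135]), 1072, np.float64(0.0005907790637954678))
big_ball_center [([0.583, -0.259, 0.042], 0.72)]
funnel_mouth []
shift to [0.584, -0.261, 0.23] [   1.5 -167.2  129.3] yaw jaw 82.3
```

play_rows(
  plan=[
    [0,-28,21.5,0,0,0,-1],
    [0,-28,21.5,0,0,0,-1],
    [0,-28,21.5,0,0,0,-1],
    [0,-28,21.5,0,0,0,-1],
    [0,-28,21.5,0,0,0,-1],
    [0,-27,21.5,0,0,0,-1],
    [25,0,0,0,0,0,-1],
    [30,0,0,0,0,0,-1],
    [30,0,0,0,0,0,-1],
    [30,0,0,0,0,0,-1],
    [30,0,0,0,0,0,-1],
    [25,0,0,0,0,0,-1],
    [20,0,0,0,0,0,-1],
    [15,0,0,0,0,0,-1],
    [5,0,0,0,0,0,-1],
    [0,0,0,0,0,0,-1],
    [0,0,0,0,0,0,-1],
  ],
)

```text
clock: 4.53
eef_pos: [0.5838, -0.2584, 0.0221]
tool_rot: [0.047, 0.705, -0.047, 0.706]
ft_force: [0.4, -0.3, -0.8]
grip_width: 0.0854
```

Run:
```python
from h import *
o=st();to([.584,-.261,.02],o)
```

```text
t 4.53 p [ 0.5838 -0.2584  0.0221] q [ 0.047  0.705 -0.047  0.706] F [ 0.4 -0.3 -0.8] w 0.0854 j [-0.42  0.66  0.1   1.    0.   -0.28]
shift to [0.584, -0.261, 0.02] [ 2.1 -2.6  0.6] yaw jaw 82.39
```

play_rows(
  plan=[
    [1,-2.5,0,0,0,0,-1],
    [0,0,0,0,0,0,1],
    [0,0,0,0,0,0,1],
    [0,0,0,0,0,0,1],
    [0,0,0,0,0,0,1],
    [0,0,0,0,0,0,1],
    [0,0,0,0,0,0,1],
    [0,0,0,0,0,0,1],
    [0,0,0,0,0,0,1],
    [0,0,0,0,0,0,1],
    [0,0,0,0,0,0,1],
    [0,0,0,0,0,0,1],
  ],
)

```text
clock: 5.53
eef_pos: [0.5837, -0.2618, 0.0219]
tool_rot: [0.047, 0.705, -0.048, 0.706]
ft_force: [-1.6, 0.5, 6.5]
grip_width: 0.0578
```

play_rows(
  plan=[
    [-4,0,0,0,0,0,1],
    [-8,0,0,0,0,0,1],
    [-14,0,0,0,0,0,1],
    [-14,0,0,0,0,0,1],
    [0,0,0,0,0,0,1],
    [0,0,0,0,0,0,1],
  ],
)

```text
clock: 6.03
eef_pos: [0.5833, -0.2615, 0.0608]
tool_rot: [0.047, 0.705, -0.047, 0.706]
ft_force: [-1.2, 0.0, -4.2]
grip_width: 0.058
```

Run:
```python
from h import *
o=st()
for n in('top','scene','wrist'):
    c=camera(n)
    if n=='scene': cv2.imwrite('pics/grasp.png',cv2.resize(c['frame'][200:400,80:340,::-1],None,fx=2.5,fy=2.5))
    print(n,[(np.round(d['centre'],3).tolist(),round(d['confidence'],2)) for d in pinpoint('big_ball_center',c)[:2]])
```

```text
t 6.03 p [ 0.5833 -0.2615  0.0608] q [ 0.047  0.705 -0.047  0.706] F [-1.2  0.  -4.2] w 0.058 j [-0.42  0.62  0.14  1.09  0.   -0.29]
top []
scene [([0.582, -0.259, 0.08], 0.67)]
wrist [([0.584, -0.262, 0.079], 0.85)]
```

View pics/grasp.png

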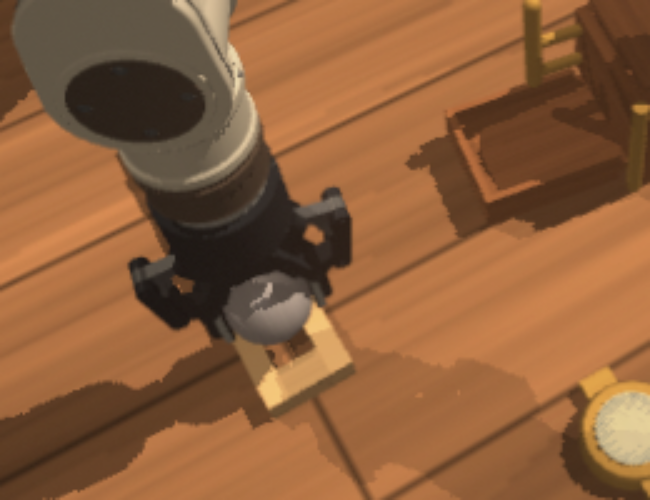

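The ball is lifted (weight reads about 4 N), held centred about 20 mm above the TCP, and the rack hole is empty. Next I carry it over the funnel.

play_rows(
  plan=[
    [-20,0,0,0,0,0,1],
    [-35,0,0,0,0,0,1],
    [-35,0,0,0,0,0,1],
    [-35,0,0,0,0,0,1],
    [-35,0,0,0,0,0,1],
    [-30,0,0,0,0,0,1],
    [-15,0,0,0,0,0,1],
    [0,15,-3.2,0,0,0,1],
    [0,30,-6.4,0,0,0,1],
    [0,36,-7.7,0,0,0,1],
    [0,36,-7.7,0,0,0,1],
    [0,36,-7.7,0,0,0,1],
    [0,36,-7.7,0,0,0,1],
    [0,36,-7.7,0,0,0,1],
    [0,36,-7.7,0,0,0,1],
    [0,36,-7.7,0,0,0,1],
    [0,36,-7.7,0,0,0,1],
    [0,30,-6.4,0,0,0,1],
    [0,15,-3.2,0,0,0,1],
    [0,0,0,0,0,0,1],
  ],
)

```text
clock: 8.0
eef_pos: [0.5524, 0.128, 0.2647]
tool_rot: [0.046, 0.706, -0.045, 0.705]
ft_force: [0.4, 0.4, -4.1]
grip_width: 0.0577
```

Run:
```python
from h import *
o=st();to([.5525,.132,.187],o)
c=camera('wrist');print([(np.round(d['centre'],3).tolist(),round(d['confidence'],2)) for d in pinpoint('big_ball_center',c)[:2]])
```

```text
t 8.0 p [0.5524 0.128  0.2647] q [ 0.046  0.706 -0.045  0.705] F [ 0.4  0.4 -4.1] w 0.0577 j [0.23 0.37 0.27 1.47 0.   0.36]
shift to [0.5525, 0.132, 0.187] [77.7  3.9 -0.3] yaw jaw 82.65
[([0.554, 0.124, 0.286], 0.55)]
```

play_rows(
  plan=[
    [10,3,0,0,0,0,1],
    [20,0,0,0,0,0,1],
    [20,0,0,0,0,0,1],
    [17,0,0,0,0,0,1],
    [10,0,0,0,0,0,1],
    [0,0,0,0,0,0,1],
    [0,0,0,0,0,0,1],
    [0,0,0,0,0,0,1],
  ],
)

```text
clock: 8.77
eef_pos: [0.5544, 0.1267, 0.1893]
tool_rot: [0.048, 0.705, -0.047, 0.706]
ft_force: [0.9, -0.6, -2.9]
grip_width: 0.0577
```

Run:
```python
from h import *
o=st();to([.5525,.132,.177],o)
```

```text
t 8.77 p [0.5544 0.1267 0.1893] q [ 0.048  0.705 -0.047  0.706] F [ 0.9 -0.6 -2.9] w 0.0577 j [ 0.22  0.4   0.11  1.29 -0.    0.36]
shift to [0.5525, 0.132, 0.177] [12.3  5.  -2.7] yaw jaw 82.28
```

play_rows(
  plan=[
    [6,5,-2.5,0,0,0,1],
    [6,0,0,0,0,0,1],
    [0,0,0,0,0,0,1],
    [0,0,0,0,0,0,1],
    [0,0,0,0,0,0,1],
  ],
)

```text
clock: 9.18
eef_pos: [0.5518, 0.1325, 0.1764]
tool_rot: [0.047, 0.705, -0.047, 0.706]
ft_force: [0.3, 0.2, -4.3]
grip_width: 0.0575
```

play_rows(
  plan=[
    [0,0,0,0,0,0,-0.55],
    [0,0,0,0,0,0,-0.55],
    [0,0,0,0,0,0,-0.55],
    [0,0,0,0,0,0,-0.55],
    [0,0,0,0,0,0,-0.55],
    [0,0,0,0,0,0,-0.55],
    [-15,0,0,0,0,0,-0.55],
    [-25,0,0,0,0,0,-0.55],
    [-25,0,0,0,0,0,-0.55],
    [-15,0,0,0,0,0,-0.55],
    [0,0,0,0,0,0,-0.55],
  ],
)

```text
clock: 10.1
eef_pos: [0.5538, 0.1328, 0.2606]
tool_rot: [0.048, 0.703, -0.046, 0.708]
ft_force: [0.0, -0.6, 0.3]
grip_width: 0.0665
```

Run:
```python
from h import *
o=st();to([.5755,.2835,.25],o)
for n in('top','wrist','scene'):
    c=camera(n);print(n,[(np.round(d['centre'],3).tolist(),round(d['confidence'],2)) for d in pinpoint('big_ball_center',c)[:2]])
    print([(np.round(d['centre'],3).tolist(),round(d['confidence'],2)) for d in pinpoint('selector_grip',c)[:2]])
    if n=='wrist':
        save(c,'funnel')
        print(fit_sphere(c,np.array([.5525,.132,.148]),.03))
```

```text
t 10.1 p [0.5538 0.1328 0.2606] q [ 0.048  0.703 -0.046  0.708] F [ 0.  -0.6  0.3] w 0.0665 j [ 0.24  0.37  0.25  1.45 -0.    0.37]
shift to [0.5755, 0.2835, 0.25] [ 11.1 152.2   1.3] yaw jaw 82.33
top [([0.549, 0.131, 0.142], 0.58)]
[]
wrist [([0.554, 0.132, 0.147], 0.88)]
[([0.577, 0.281, 0.156], 0.85)]
(array([0.55305307, 0.13227659, 0.14844972]), 10292, np.float64(0.004994001313903295))
scene [([0.553, 0.132, 0.149], 0.68), ([0.574, 0.283, 0.157], 0.46)]
[]
```

View pics/funnel.png

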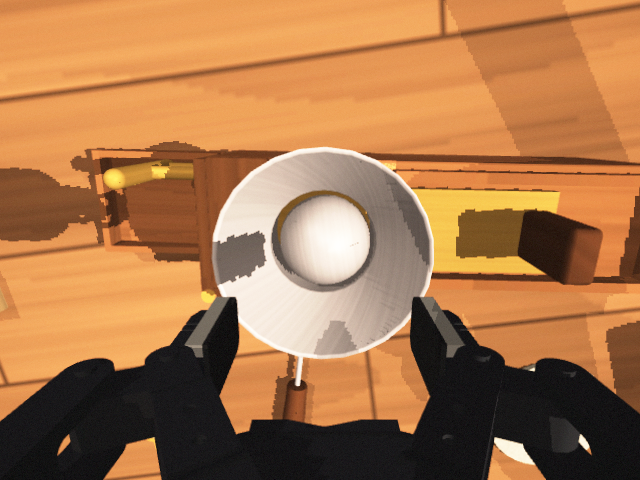

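The big ball sits in the throat at (325,240), with a fit of (0.553,0.132,0.148), which matches. The fingers are clear. The horn block is at (560,245) in this view. Next I go to the selector grip.

play_rows(
  plan=[
    [0,15,0,0.015,0,0,-0.8],
    [0,30,0,0,0,0,-1],
    [0,35,0,0,0,0,-1],
    [0,35,0,0,0,0,-1],
    [0,25,0,0,0,0,-1],
    [0,12,0,0,0,0,-1],
    [20,0,0,0,0,0,-1],
    [25,0,0,0,0,0,-1],
    [20,0,0,0,0,0,-1],
    [5,0,0,0,0,0,-1],
    [0,0,0,0,0,0,-1],
    [0,0,0,0,0,0,-1],
  ],
)

```text
clock: 11.55
eef_pos: [0.5743, 0.2827, 0.1867]
tool_rot: [0.053, 0.705, -0.053, 0.705]
ft_force: [-0.4, 0.3, 1.2]
grip_width: 0.0854
```

Run:
```python
from h import *
o=st();to([.5757,.283,.14],o)
c=camera('wrist');print([(np.round(d['centre'],3).tolist(),round(d['confidence'],2)) for d in pinpoint('selector_grip',c)[:2]])
```

```text
t 11.55 p [0.5743 0.2827 0.1867] q [ 0.053  0.705 -0.053  0.705] F [-0.4  0.3  1.2] w 0.0854 j [0.46 0.54 0.34 1.37 0.   0.61]
shift to [0.5757, 0.283, 0.14] [46.7  0.5  1.4] yaw jaw 81.46
[([0.576, 0.281, 0.157], 0.59)]
```

play_rows(
  plan=[
    [15,0,1.4,0,0,0,-1],
    [20,0,0,0,0,0,-1],
    [12,0,0,0,0,0,-1],
    [0,0,0,0,0,0,-1],
    [0,0,0,0,0,0,1],
    [0,0,0,0,0,0,1],
    [0,0,0,0,0,0,1],
    [0,0,0,0,0,0,1],
    [0,0,0,0,0,0,1],
    [0,0,0,0,0,0,1],
    [0,0,0,0,0,0,1],
    [0,0,0,0,0,0,1],
    [0,0,0,0,0,0,1],
    [0,0,0,0,0,0,1],
    [0,0,0,0,0,0,1],
    [0,0,0,0,0,0,1],
  ],
)

```text
clock: 12.98
eef_pos: [0.576, 0.2828, 0.1404]
tool_rot: [0.053, 0.705, -0.052, 0.706]
ft_force: [-1.4, 0.5, 5.1]
grip_width: 0.0193
```

play_rows(
  plan=[
    [0,5,0,0,0,0,1],
    [0,10,0,0,0,0,1],
    [0,10,0,0,0,0,1],
    [0,10,0,0,0,0,1],
    [0,10,0,0,0,0,1],
    [0,10,0,0,0,0,1],
    [0,8,0,0,0,0,1],
    [0,5,0,0,0,0,1],
    [0,3,0,0,0,0,1],
    [0,3,0,0,0,0,1],
    [0,0,0,0,0,0,1],
    [0,0,0,0,0,0,1],
  ],
)

```text
clock: 13.98
eef_pos: [0.5871, 0.3535, 0.1403]
tool_rot: [0.052, 0.705, -0.054, 0.706]
ft_force: [-1.0, -6.2, 7.2]
grip_width: 0.0194
```

Run:
```python
from h import *
o=st();d=o['eef_pos']-np.array([.576,.2828,.1404]);print(np.linalg.norm(d[:2])*1000,np.degrees(np.arctan2(d[1],d[0])))
```

```text
t 13.98 p [0.5871 0.3535 0.1403] q [ 0.052  0.705 -0.054  0.706] F [-1.  -6.2  7.2] w 0.0194 j [ 0.54  0.66  0.42  1.33 -0.    0.69]
71.58891768945858 81.05893010464467
```

play_rows(
  plan=[
    [0,3,0,0,0,0,1],
    [0,2,0,0,0,0,1],
    [0,0,0,0,0,0,1],
    [0,0,0,0,0,0,1],
  ],
)

```text
clock: 14.32
eef_pos: [0.5871, 0.3535, 0.1403]
tool_rot: [0.05, 0.705, -0.058, 0.705]
ft_force: [-5.2, -21.1, 10.8]
grip_width: 0.0194
```

play_rows(
  plan=[
    [0,0,0,0,0,0,1],
    [0,-4,0,0,0,0,-1],
    [0,0,0,0,0,0,-1],
    [0,0,0,0,0,0,-1],
    [0,0,0,0,0,0,-1],
    [0,0,0,0,0,0,-1],
    [0,0,0,0,0,0,-1],
    [-20,0,0,0,0,0,-1],
    [-30,0,0,0,0,0,-1],
    [-30,0,0,0,0,0,-1],
    [-20,0,0,0,0,0,-1],
    [0,0,0,0,0,0,-1],
  ],
)

```text
clock: 15.32
eef_pos: [0.5886, 0.3584, 0.2457]
tool_rot: [0.055, 0.702, -0.05, 0.708]
ft_force: [0.3, -0.0, 0.7]
grip_width: 0.0853
```

Run:
```python
from h import *
o=st()
for n in('top','wrist','scene'):
    c=camera(n)
    for k in('big_ball_center','selector_grip','door_handle','door_hinge'):print(n,k,[(np.round(d['centre'],3).tolist(),round(d['confidence'],2)) for d in pinpoint(k,c)[:2]])
    P=cloud(c)
    q=P[(P[:,2]>.172)&(P[:,2]<.186)&(np.linalg.norm(P[:,:2]-[.587,.356],axis=1)<.035)]
    if len(q)>20: print('grip top',len(q),cv2.minAreaRect((q[:,:2]*1000).astype(np.float32)))
    if n=='top': save(c,'top1')
    q=P[(P[:,2]>.135)&(P[:,2]<.155)&(np.linalg.norm(P[:,:2]-[.493,.003],axis=1)<.025)];print('handle top',np.median(q,0) if len(q) else 0,len(q))
```

```text
t 15.32 p [0.5886 0.3584 0.2457] q [ 0.055  0.702 -0.05   0.708] F [ 0.3 -0.   0.7] w 0.0853 j [0.55 0.64 0.65 1.57 0.   0.7 ]
top big_ball_center []
top selector_grip [([0.585, 0.354, 0.156], 0.68)]
top door_handle [([0.495, 0.001, 0.119], 0.58), ([0.584, 0.355, 0.158], 0.45)]
top door_hinge [([0.596, 0.033, 0.121], 0.87)]
grip top 55 ((574.4901733398438, 357.24346923828125), (19.88274574279785, 8.969609260559082), 80.56137084960938)
handle top [ 0.49618994 -0.00095461  0.14598773] 45
wrist big_ball_center []
wrist selector_grip [([0.589, 0.355, 0.156], 0.69)]
wrist door_handle [([0.536, 0.05, 0.003], 0.65)]
wrist door_hinge []
grip top 2161 ((585.7020263671875, 353.3775634765625), (19.99339485168457, 34.90422439575195), 80.62030792236328)
handle top 0 0
scene big_ball_center []
scene selector_grip [([0.586, 0.355, 0.16], 0.74)]
scene door_handle [([0.494, 0.001, 0.115], 0.69)]
scene door_hinge [([0.593, 0.033, 0.118], 0.58)]
grip top 145 ((587.60546875, 352.28955078125), (19.183094024658203, 37.60190200805664), 81.69711303710938)
handle top [ 0.50026247 -0.00211397  0.14302591] 52
```

View pics/top1.png

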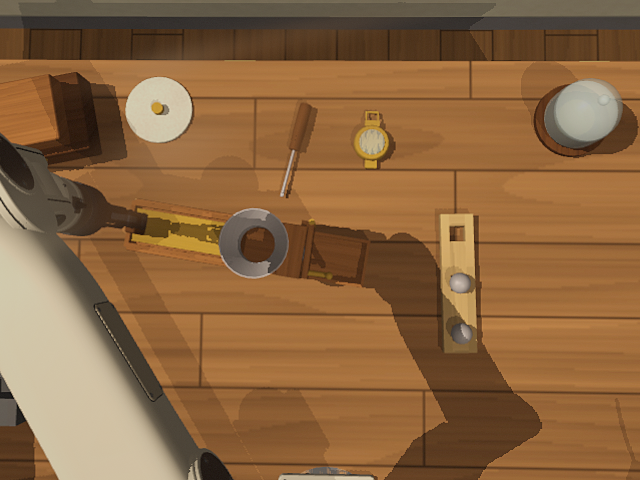

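The top view shows the throat open at (258,245), with the ball gone inside and the door still closed. The grip is at the end stop, about 224 mm from the funnel axis where 225 is expected. The bystanders have not moved. Next is the door handle.

play_rows(
  plan=[
    [0,-15,-2,0,0,0,-1],
    [0,-30,-3,0,0,0,-1],
    [0,-36,-4,0,0,0,-1],
    [0,-36,-4,0,0,0,-1],
    [0,-36,-4,0,0,0,-1],
    [0,-36,-4,0,0,0,-1],
    [0,-36,-4,0,0,0,-1],
    [0,-36,-4,0,0,0,-1],
    [0,-36,-4,0,0,0,-1],
    [0,-36,-4,0,0,0,-1],
    [0,-24,-2,0,0,0,-1],
    [0,-11,-1,0,0,0,-1],
    [0,0,0,-0.105,0,0,-1],
    [0,0,0,-0.105,0,0,-1],
    [0,0,0,-0.105,0,0,-1],
    [0,0,0,-0.105,0,0,-1],
    [0,0,0,0,0,0,-1],
    [0,0,0,0,0,0,-1],
  ],
)

```text
clock: 17.57
eef_pos: [0.4927, -0.0009, 0.2394]
tool_rot: [-0.095, 0.701, 0.095, 0.701]
ft_force: [0.4, -0.1, 0.2]
grip_width: 0.0856
```

Run:
```python
from h import *
o=st();to([.494,.001,.246],o)
c=camera('wrist');save(c,'handle');print([(np.round(d['centre'],3).tolist(),round(d['confidence'],2)) for k in('door_handle','door_hinge') for d in pinpoint(k,c)[:2]])
P=cloud(c);q=P[(P[:,2]>.138)&(P[:,2]<.152)&(np.linalg.norm(P[:,:2]-[.493,.003],axis=1)<.025)];print('handle top',np.median(q,0),len(q),q.min(0),q.max(0))
```

```text
t 17.57 p [ 0.4927 -0.0009  0.2394] q [-0.095  0.701  0.095  0.701] F [ 0.4 -0.1  0.2] w 0.0856 j [-0.    0.22  0.    1.35  0.   -0.27]
shift to [0.494, 0.001, 0.246] [-6.6  1.5  1.7] yaw jaw 105.42
[([0.495, -0.003, 0.12], 0.56), ([0.592, 0.033, 0.114], 0.96)]
handle top [ 0.49385916 -0.00188175  0.14459014] 370 [ 0.4884362  -0.0085041   0.13800049] [0.50245419 0.00507469 0.14806818]
```

play_rows(
  plan=[
    [20,-1.2,2,0,0,0,-1],
    [30,0,0,0,0,0,-1],
    [30,0,0,0,0,0,-1],
    [25,0,0,0,0,0,-1],
    [15,0,0,0,0,0,-1],
    [6,0,0,0,0,0,-1],
    [0,0,0,0,0,0,-1],
    [0,0,0,0,0,0,-1],
  ],
)

```text
clock: 18.38
eef_pos: [0.4953, -0.0019, 0.1139]
tool_rot: [-0.095, 0.7, 0.095, 0.701]
ft_force: [0.7, -0.3, 0.3]
grip_width: 0.0853
```

Run:
```python
from h import *
o=st();to([.495,-.0015,.113],o)
```

```text
t 18.38 p [ 0.4953 -0.0019  0.1139] q [-0.095  0.7    0.095  0.701] F [ 0.7 -0.3  0.3] w 0.0853 j [-0.    0.32 -0.21  1.04 -0.   -0.27]
shift to [0.495, -0.0015, 0.113] [ 0.9  0.5 -0.2] yaw jaw 105.52
```

play_rows(
  plan=[
    [0,0,0,0,0,0,1],
    [0,0,0,0,0,0,1],
    [0,0,0,0,0,0,1],
    [0,0,0,0,0,0,1],
    [0,0,0,0,0,0,1],
    [0,0,0,0,0,0,1],
    [0,0,0,0,0,0,1],
    [0,0,0,0,0,0,1],
    [0,0,0,0,0,0,1],
    [0,0,0,0,0,0,1],
    [0,0,0,0,0,0,1],
    [0,0,0,0,0,0,1],
    [0,0,0,0,0,0,1],
  ],
)

```text
clock: 19.47
eef_pos: [0.495, -0.002, 0.1138]
tool_rot: [-0.096, 0.7, 0.096, 0.701]
ft_force: [-1.3, -0.2, 5.7]
grip_width: 0.0122
```

play_rows(
  plan=[
    [0,0,0,-0.103,0,0,1],
    [0,-9.2,0,0,0,0,1],
    [0,0,0,-0.087,0,0,1],
    [0,-9.2,0,0,0,0,1],
    [0,0,0,-0.087,0,0,1],
    [0,-9.2,0,0,0,0,1],
    [0,0,0,-0.087,0,0,1],
    [0,-9.2,0,0,0,0,1],
    [0,0,0,-0.087,0,0,1],
    [0,-9.2,0,0,0,0,1],
    [0,0,0,0,0,0,1],
  ],
)

```text
clock: 20.38
eef_pos: [0.5198, -0.0422, 0.1138]
tool_rot: [-0.25, 0.661, 0.248, 0.662]
ft_force: [0.4, -3.6, 4.7]
grip_width: 0.0124
```

```bash
cat >> h.py <<'E'
def arc(H=np.array([.595,.0325])):
    o=st(); p=o['eef_pos'][:2]-H; print('r',np.linalg.norm(p),'ang',np.degrees(np.arctan2(p[1],p[0])),'yaw',np.degrees(np.arctan2(*R.from_quat(o['tool_rot']).as_matrix()[[1,0],1])))
E
python3 -c "
from h import *
arc()
c=camera('top');print([(np.round(d['centre'],3).tolist(),round(d['confidence'],2)) for k in('door_handle','door_hinge') for d in pinpoint(k,c)[:2]])"
```

```text
t 20.38 p [ 0.5198 -0.0422  0.1138] q [-0.25   0.661  0.248  0.662] F [ 0.4 -3.6  4.7] w 0.0124 j [-0.08  0.36 -0.15  1.06 -0.   -0.8 ]
r 0.10600502616631792 ang -135.18121594391704 yaw 131.2906026351411
[([0.597, 0.031, 0.119], 0.58)]
```

play_rows(
  plan=[
    [0,0,0,-0.105,0,0,1],
    [0,-9.2,0,0,0,0,1],
    [0,0,0,-0.087,0,0,1],
    [0,-9.2,0,0,0,0,1],
    [0,0,0,-0.087,0,0,1],
    [0,-9.2,0,0,0,0,1],
    [0,0,0,-0.087,0,0,1],
    [0,-9.2,0,0,0,0,1],
    [0,0,0,-0.087,0,0,1],
    [0,-9.2,0,0,0,0,1],
    [0,0,0,-0.087,0,0,1],
    [0,-9.2,0,0,0,0,1],
    [0,0,0,0,0,0,1],
  ],
)

```text
clock: 21.62
eef_pos: [0.5648, -0.0707, 0.1138]
tool_rot: [-0.418, 0.573, 0.416, 0.569]
ft_force: [-4.6, -6.7, 9.5]
grip_width: 0.012
```

```bash
python3 -c "
from h import *
arc()"
```

```text
t 21.62 p [ 0.5648 -0.0707  0.1138] q [-0.418  0.573  0.416  0.569] F [-4.6 -6.7  9.5] w 0.012 j [-0.12  0.45 -0.01  1.11 -0.01 -1.38]
r 0.10753582399280118 ang -106.31323982774232 yaw 162.3177332171403
```

play_rows(
  plan=[
    [0,0,0.5,-0.095,0,0,1],
    [0,-9.2,0.5,0,0,0,1],
    [0,0,0,-0.087,0,0,1],
    [0,-9.2,0,0,0,0,1],
    [0,0,0,-0.087,0,0,1],
    [0,-9.2,0,0,0,0,1],
    [0,0,0,-0.087,0,0,1],
    [0,-9.2,0,0,0,0,1],
    [0,0,0,-0.087,0,0,1],
    [0,-9.2,0,0,0,0,1],
    [0,0,0,-0.087,0,0,1],
    [0,-9.2,0,0,0,0,1],
    [0,0,0,-0.087,0,0,1],
    [0,-9.2,0,0,0,0,1],
    [0,0,0,0,0,0,1],
    [0,0,0,0,0,0,1],
  ],
)

```text
clock: 22.95
eef_pos: [0.6325, -0.0682, 0.1139]
tool_rot: [0.573, -0.419, -0.567, -0.418]
ft_force: [7.3, -10.9, -0.4]
grip_width: 0.0121
```

```bash
python3 -c "
from h import *
arc()
for n in('top','scene'):
  c=camera(n); save(c,'open'+n);print([(k,np.round(d['centre'],3).tolist(),round(d['confidence'],2)) for k in('door_handle','door_hinge','big_ball_center') for d in pinpoint(k,c)[:2]])"
```

```text
t 22.95 p [ 0.6325 -0.0682  0.1139] q [ 0.573 -0.419 -0.567 -0.418] F [  7.3 -10.9  -0.4] w 0.0121 j [-0.1   0.57  0.19  1.19 -0.01 -1.98]
r 0.10750772557216286 ang -69.56184124847994 yaw -162.52904181362302
[('door_hinge', [0.598, 0.03, 0.123], 0.78)]
[('door_handle', [0.634, -0.066, 0.116], 0.66), ('door_hinge', [0.594, 0.03, 0.116], 0.61), ('big_ball_center', [0.51, -0.039, 0.046], 0.55)]
```

View pics/openscene.png

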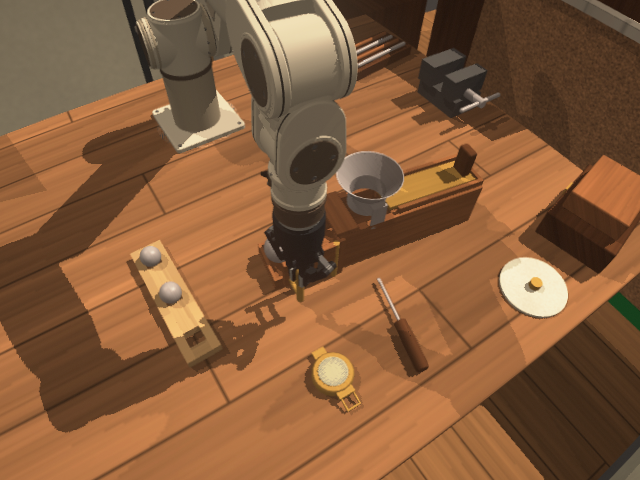

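The scene view shows the door swung out at (300,285), about 90° open. The ball is in the tray, partly hidden near (275,250). The bystanders are untouched. Now I release, rise and turn back.

play_rows(
  plan=[
    [0,0,0,0,0,0,-1],
    [0,0,0,0,0,0,-1],
    [0,0,0,0,0,0,-1],
    [0,0,0,0,0,0,-1],
    [0,0,0,0,0,0,-1],
    [0,0,0,0,0,0,-1],
    [0,0,0,0,0,0,-1],
    [-15,0,0,0,0,0,-1],
    [-30,0,0,0,0,0,-1],
    [-35,0,0,0,0,0,-1],
    [-35,0,0,0,0,0,-1],
    [-20,0,0,0,0,0,-1],
    [0,0,0,0,0,0,-1],
  ],
)

```text
clock: 24.43
eef_pos: [0.632, -0.0645, 0.2551]
tool_rot: [0.574, -0.415, -0.567, -0.419]
ft_force: [0.3, 0.5, 0.6]
grip_width: 0.0852
```

play_rows(
  plan=[
    [0,0,0,0.107,0,0,-1],
    [0,0,0,0.107,0,0,-1],
    [0,0,0,0.107,0,0,-1],
    [0,0,0,0.107,0,0,-1],
    [0,0,0,0.107,0,0,-1],
    [0,0,0,0.107,0,0,-1],
    [0,0,0,0.107,0,0,-1],
    [0,0,0,0.107,0,0,-1],
    [0,0,0,0.107,0,0,-1],
    [0,0,0,0.107,0,0,-1],
    [0,0,0,0.107,0,0,-1],
    [0,0,0,0.107,0,0,-1],
    [0,0,0,0.107,0,0,-1],
    [0,0,0,0.107,0,0,-1],
    [0,0,0,0.107,0,0,-1],
    [0,0,0,0.107,0,0,-1],
    [0,0,0,0.107,0,0,-1],
    [0,0,0,0.107,0,0,-1],
    [0,0,0,0.107,0,0,-1],
    [0,0,0,0,0,0,-1],
  ],
)

```text
clock: 26.1
eef_pos: [0.629, -0.0642, 0.2473]
tool_rot: [0.055, 0.706, -0.055, 0.704]
ft_force: [0.4, -0.1, -0.1]
grip_width: 0.0855
```

```bash
python3 -c "
from h import *
o=st();to([.5865,.353,.25],o)
for n in('top','scene','wrist'):
  c=camera(n);print(n,[(k,np.round(d['centre'],3).tolist(),round(d['confidence'],2)) for k in('door_handle','selector_grip','big_ball_center') for d in pinpoint(k,c)[:2]])"
```

```text
t 26.1 p [ 0.629  -0.0642  0.2473] q [ 0.055  0.706 -0.055  0.704] F [ 0.4 -0.1 -0.1] w 0.0855 j [-0.1   0.51  0.44  1.5   0.    0.05]
shift to [0.5865, 0.353, 0.25] [  -2.6  405.6 -106.5] yaw jaw 81.1
top [('selector_grip', [0.584, 0.352, 0.157], 0.76)]
scene [('door_handle', [0.63, -0.064, 0.118], 0.77), ('selector_grip', [0.585, 0.355, 0.158], 0.62), ('selector_grip', [0.52, -0.029, 0.07], 0.57), ('big_ball_center', [0.511, -0.042, 0.044], 0.88), ('big_ball_center', [0.63, -0.066, 0.115], 0.47)]
wrist [('door_handle', [0.634, -0.068, 0.116], 0.75), ('big_ball_center', [0.512, -0.044, 0.039], 0.6)]
```

play_rows(
  plan=[
    [0,17,-4.5,0,0,0,-1],
    [0,30,-8,0,0,0,-1],
    [0,35,-9,0,0,0,-1],
    [0,35,-9,0,0,0,-1],
    [0,35,-9,0,0,0,-1],
    [0,35,-9,0,0,0,-1],
    [0,35,-9,0,0,0,-1],
    [0,35,-9,0,0,0,-1],
    [0,35,-9,0,0,0,-1],
    [0,35,-9,0,0,0,-1],
    [0,35,-9,0,0,0,-1],
    [0,28,-8,0,0,0,-1],
    [0,16,-5,0,0,0,-1],
    [0,0,0,0,0,0,-1],
    [30,0,0,0,0,0,-1],
    [30,0,0,0,0,0,-1],
    [0,0,0,0,0,0,-1],
    [0,0,0,0,0,0,-1],
    [0,0,0,0,0,0,-1],
  ],
)

```text
clock: 28.28
eef_pos: [0.5872, 0.3528, 0.19]
tool_rot: [0.055, 0.704, -0.054, 0.706]
ft_force: [-0.9, -0.1, 0.8]
grip_width: 0.0856
```

```bash
python3 -c "
from h import *
o=st();to([.5871,.3535,.14],o)"
```

```text
t 28.28 p [0.5872 0.3528 0.19  ] q [ 0.055  0.704 -0.054  0.706] F [-0.9 -0.1  0.8] w 0.0856 j [ 0.54  0.64  0.52  1.44 -0.    0.7 ]
shift to [0.5871, 0.3535, 0.14] [50.   0.6 -0.2] yaw jaw 81.14
```

play_rows(
  plan=[
    [20,0,0,0,0,0,-1],
    [20,0,0,0,0,0,-1],
    [10,0,0,0,0,0,-1],
    [0,0,0,0,0,0,1],
    [0,0,0,0,0,0,1],
    [0,0,0,0,0,0,1],
    [0,0,0,0,0,0,1],
    [0,0,0,0,0,0,1],
    [0,0,0,0,0,0,1],
    [0,0,0,0,0,0,1],
    [0,0,0,0,0,0,1],
    [0,0,0,0,0,0,1],
    [0,0,0,0,0,0,1],
    [0,0,0,0,0,0,1],
  ],
)

```text
clock: 29.45
eef_pos: [0.587, 0.3536, 0.1398]
tool_rot: [0.055, 0.704, -0.054, 0.706]
ft_force: [0.6, -0.3, 6.3]
grip_width: 0.0193
```

play_rows(
  plan=[
    [0,-5,0,0,0,0,1],
    [0,-10,0,0,0,0,1],
    [0,-10,0,0,0,0,1],
    [0,-10,0,0,0,0,1],
    [0,-10,0,0,0,0,1],
    [0,-10,0,0,0,0,1],
    [0,-8,0,0,0,0,1],
    [0,-5,0,0,0,0,1],
    [0,-4,0,0,0,0,1],
    [0,-3,0,0,0,0,1],
    [0,0,0,0,0,0,1],
    [0,0,0,0,0,0,1],
  ],
)

```text
clock: 30.45
eef_pos: [0.5753, 0.2795, 0.1398]
tool_rot: [0.055, 0.704, -0.054, 0.706]
ft_force: [-1.0, 0.7, 6.1]
grip_width: 0.019
```

play_rows(
  plan=[
    [0,-3,0,0,0,0,1],
    [0,-3,0,0,0,0,1],
    [0,0,0,0,0,0,1],
    [0,0,0,0,0,0,1],
  ],
)

```text
clock: 30.78
eef_pos: [0.5754, 0.2795, 0.1399]
tool_rot: [0.057, 0.704, -0.049, 0.706]
ft_force: [2.5, 17.1, 2.5]
grip_width: 0.0192
```

play_rows(
  plan=[
    [0,4,0,0,0,0,1],
    [0,0,0,0,0,0,-1],
    [0,0,0,0,0,0,-1],
    [0,0,0,0,0,0,-1],
    [0,0,0,0,0,0,-1],
    [0,0,0,0,0,0,-1],
    [0,0,0,0,0,0,-1],
    [-20,0,0,0,0,0,-1],
    [-30,0,0,0,0,0,-1],
    [-35,0,0,0,0,0,-1],
    [-25,0,0,0,0,0,-1],
    [0,0,0,0,0,0,-1],
    [0,0,0,0,0,0,-1],
  ],
)

```text
clock: 31.87
eef_pos: [0.5757, 0.2774, 0.2507]
tool_rot: [0.055, 0.703, -0.054, 0.707]
ft_force: [-0.2, -0.5, -0.4]
grip_width: 0.0855
```

```bash
python3 -c "
from h import *
o=st()
for n in('top','scene','wrist'):
  c=camera(n);print(n,[(k,np.round(d['centre'],3).tolist(),round(d['confidence'],2)) for k in('door_handle','selector_grip','big_ball_center','small_ball_a_center','compass','screwdriver') for d in pinpoint(k,c)[:2]])
  if n!='wrist': save(c,'end'+n)
  P=cloud(c)
  q=P[(P[:,2]>.172)&(P[:,2]<.186)&(np.linalg.norm(P[:,:2]-[.576,.28],axis=1)<.035)]
  if len(q)>20: print('grip top',len(q),cv2.minAreaRect((q[:,:2]*1000).astype(np.float32)))
  if n=='scene': print(fit_sphere(c,np.array([.511,-.041,.045]),.03))"
```

```text
t 31.87 p [0.5757 0.2774 0.2507] q [ 0.055  0.703 -0.054  0.707] F [-0.2 -0.5 -0.4] w 0.0855 j [0.45 0.52 0.47 1.51 0.   0.6 ]
top [('door_handle', [0.632, -0.068, 0.12], 0.81), ('selector_grip', [0.574, 0.278, 0.157], 0.56), ('big_ball_center', [0.507, -0.044, 0.043], 0.68), ('big_ball_center', [0.754, 0.071, 0.001], 0.61), ('small_ball_a_center', [0.483, -0.258, 0.034], 0.9), ('compass', [0.773, -0.088, 0.002], 0.84), ('screwdriver', [0.753, 0.071, 0.005], 0.76), ('screwdriver', [0.552, 0.132, 0.191], 0.68)]
grip top 41 ((570.3052978515625, 274.7115173339844), (16.743467330932617, 34.34588623046875), 52.56019592285156)
scene [('door_handle', [0.632, -0.064, 0.114], 0.93), ('selector_grip', [0.573, 0.283, 0.158], 0.77), ('selector_grip', [0.634, -0.065, 0.116], 0.42), ('small_ball_a_center', [0.485, -0.269, 0.036], 0.65), ('compass', [0.771, -0.085, -0.0], 0.95), ('screwdriver', [0.756, 0.072, 0.004], 0.98)]
grip top 158 ((575.8496704101562, 278.4506530761719), (19.698759078979492, 39.10187530517578), 79.0479965209961)
(array([ 0.51115964, -0.03998474,  0.04526977]), 653, np.float64(0.0011205795250504775))
wrist [('selector_grip', [0.576, 0.275, 0.154], 0.74)]
grip top 2001 ((574.4340209960938, 279.49822998046875), (19.968082427978516, 35.46119689941406), 80.73192596435547)
```

View pics/endscene.png

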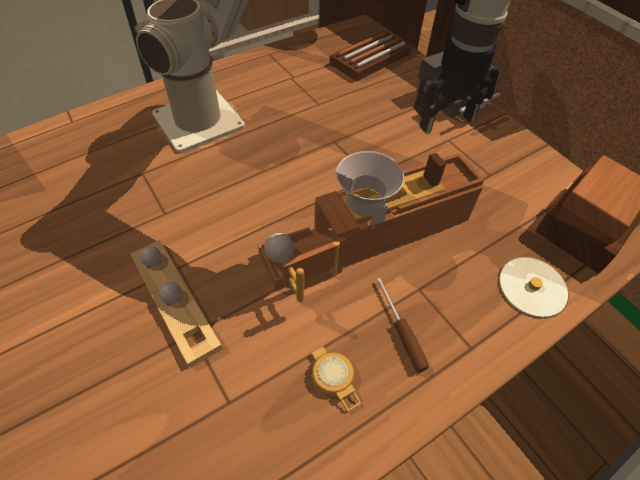

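The final view shows the ball in the tray at (280,247) and the door wide open with its handle at (300,285). The horn grip is home by the funnel at (433,168), and the gripper is clear. I'm handing in.

```bash
python3 -c "
from h import *
job_done()"
```

```text
the job is handed in; nothing more can be done
```

I set the big ball in the funnel and slid the selector to its end stop, so the ball dropped in behind the closed door. I then opened the door by its handle and the ball rolled into the tray. Finally I slid the selector back home and handed the job in at about 32 s; no verdict is reported.

| Last checks | Result |
|---|---|
| Ball position | At about x −90, y +15, z 45 mm in the sorter frame, inside the tray. It had been at the same place 6 s earlier, so it is at rest. |
| Door angle | About 90° (91.6° from the arm pose before release; handle still there at the end) |
| Selector travel | 75.0 mm back, and it did not move when pushed against the stop at about 17 N. By the wrist depth fit, home and end positions are 74.7 mm apart. |
| Gripper | Clear of everything, force about 0 |
| Bystanders | The compass, the screwdriver and one small ball were re-detected within about 6 mm of where they started, close to what the networks can resolve. I checked the other small ball only by eye; it is still in its rack hole. |

- **Grip readings:** single network readings of the grip scattered by up to about 5 mm. I relied on the depth fit and the force at the stop instead.
- **Selector at its end stop:** the arm moved 71.6 mm from where it took hold, because closing the fingers had already shifted the plate about 3 mm. The grip ended 224 mm from the funnel axis (225 expected), and the force rose with no further movement.

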